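# Lock the tongued cover board onto the oil-vial box

## Task

Close the small box of oil vials with its loose dark cover board: hold the board by its white bar, angle it so that its tongue slips down into the groove and under the lip of the metal rail, push it gently fully home, then lower the other end by hand until the board lies flat and is locked, square over the box, and let go. Do not force the joint or let the tilted board drop, and leave the bowl and the two bottles where they stand.

Things in the scene. Friction and masses are not known exactly. Their poses are not given: they have to be found in the camera images.
- box: Fixed open plywood box, 195 mm long (x -105 to +90), 130 wide (y), walls 44 high, amber vials inside below 45. Origin: on the table under the box, z up, x from the rail end (robot side) to the far end. Across the rail end lies a clamped metal rail with a groove open to +x. It was set by hand up to 10 mm either way along x; its place is NOT measured: feel for it. Board on box: 22 N at most.
- box_groove (a point): Nominal mid-width foot of the groove's back wall: box x -75, y 0, 55 mm up; axes as the box; the true wall is up to 10 mm off in x. u = distance from the true wall towards +x. Groove floor 55 mm above the table, u 0 to 25. Lip over it, u 0 to 8: underside at 65.5, top at 71. Rail body u -12 to 0, top 71. The rail is as wide as the box (130) and open at its ends.
- box_rib (a point): Nominal mid-width top of the dark locking rib of the rail (u 25 to 30, top 59.5 mm above the table), at box x -47.5; shifts with the rail. Level, only 6 mm stay between lip and rib heights: the 7.5 mm tongue goes in only tilted, 8 to 20 degrees (15 is good), tongue end low; then turn the board down while keeping it pushed to the back wall.
- box_ledge (a point): Middle of the ledge at the far end of the box (box x +40 to +90, y -65 to +65), 55 mm above the table, on which the board's far end comes to lie; axes as the box.
- board: Loose dark cover board lying right side up, 140 mm long (x -70 to +70), 110 wide, 16 thick, 0.15 to 0.31 kg. Origin: centre of the underside, z up. Pale tongue at the -x end: x -70 to -49, underside to 7.5 mm up, bare on top to x -53. Behind it a notch across the underside (x -48.7 to -38, 6.5 deep). White grip bar on top: 18 mm along x, 60 along y, z 16 to 46, centred.
- board_tongue (a point): Middle of the bottom edge of the tongue's tip (board x -70, y 0, z 0); axes as the board. The notch drops over the rib only if this tip ends 0 to 3.5 mm from the groove's back wall; farther out the board stays perched on the rib, about 4 mm too high at this end.
- board_far (a point): Middle of the bottom edge at the board's other end (board x +70, y 0, z 0); axes as the board.
- board_bar (a point): Point inside the white grip bar, 40 mm above the board's underside (x 0, y 0), good for the TCP when pinching the bar from above with the fingers closing along the board's x (18 mm); axes as the board.
- bowl: Loose white bowl, 110 mm across, 55 high; origin at the centre of its foot. Not to be touched.
- orange_bottle: Loose orange bottle with black cap, 40 mm across, 130 high, standing; origin at the centre of its foot. Not to be touched.
- lotion: Loose white bottle, 44 mm across, 120 high, standing; origin at the centre of its foot. Not to be touched.
Mind the look-alikes: they are no part of the job. What is shaped like the board but turquoise is not meant.

How it is judged (in metres and radians):
On the way:
1. the tip of the tongue is down in the rail's groove, below the top of the locking rib, with the board tilted by at least 7 degrees, its far end up (x of board_tongue in the frame of box between -0.09 and -0.055 m and z of board_tongue in the frame of box between 0.05 and 0.0595 m and y of board_tongue in the frame of box between -0.02 and 0.02 m and angle between board's own z axis and vertical above 0.12 rad and z of board_far in the frame of box above 0.065 m), for 0.1 s.
At the end, for the whole second after the job is handed in: Board flat on the box, let go, at rest: tongue tip and far edge at 55 mm (at most 2 mm above), level within 0.03 rad, tongue tip 60.5 to 88 mm to the rail side of the box origin, sideways within 12 mm, square within 0.07 rad (x of board_tongue in the frame of box between -0.088 and -0.0605 m and y of board_tongue in the frame of box between -0.012 and 0.012 m and z of board_tongue in the frame of box between 0.052 and 0.057 m and z of board_far in the frame of box between 0.052 and 0.057 m and angle between the x axis of board and the x axis of box, either way round below 0.07 rad and angle between the z axis of board and the z axis of box, either way round below 0.03 rad and contact force between the fingers and board below 0.1 N and linear speed of board below 0.01 m/s and contact force between board and box above 0.5 N); the robot touches nothing.
It fails at once if the joint was forced: more than 22 N between the board and the box (contact force between board and box above 22 N).
It fails at once if the board was let go while its tongue was at the groove and it was still tilted by more than 0.08 rad (distance between board_tongue and box_groove below 0.03 m and angle between board's own z axis and vertical above 0.08 rad and contact force between each of the fingers, the arm and board below 0.05 N).
It fails at once if the bowl was disturbed (moved more than 20 mm or tipped) (distance of bowl from where it was at the start of the episode above 0.02 m or angle between bowl's own z axis and vertical above 0.3 rad).
It fails at once if the orange bottle was disturbed (moved more than 20 mm or tipped) (distance of orange_bottle from where it was at the start of the episode above 0.02 m or angle between orange_bottle's own z axis and vertical above 0.3 rad).
It fails at once if the white bottle was disturbed (moved more than 20 mm or tipped) (distance of lotion from where it was at the start of the episode above 0.02 m or angle between lotion's own z axis and vertical above 0.3 rad).
It also fails if it takes over 45 s, if anything falls off the work surface, if the arm or the gripper's body presses on something with over 40 N, if the wrist force passes 120 N, or if a joint passes its speed limit or range.

## Robot

A 6-joint arm with a two-finger parallel gripper is mounted at the origin on the work surface. World frame = base frame: x ahead of the robot, y to its left, z up, the work surface at z = 0. Lengths are in mm, angles in degrees, forces in N, time in s.
With the tool pointing down it reaches from about 300 to 850 mm from the base axis. Payload 4.2 kg.
Tool frame: the origin (TCP) lies between the finger pads, 19 mm behind the fingertips; this is the grasp point; z points along the fingers, y is the line along which they close (so a half turn about z gives the same grasp; the last joint's range is limited). The gripper opens to 91 mm and grips with 3 to 60 N. Pads are 32 mm wide; open, the fingers measure 118 mm over their backs; the gripper's body (76 mm by 178 mm) begins 60 mm behind the grasp point.
Start: joints at [-70.531, 18.312, 89.639, -0, 72.044, -1.146], TCP at [202.453, -538.195, 232.776] pointing down, gripper open.
Joint ranges: [-177.97, 177.97], [-48.28, 115.42], [12.27, 149.76], [-77.06, 257.06], [2.81, 150.46], [-146.56, 146.56]. Speed limits (degrees/s): [147.25, 147.25, 180, 180, 180, 180].

## Interface

Orientations are given as [roll, pitch, yaw] about the fixed x, y, z axes, in that order (R = Rz(yaw) Ry(pitch) Rx(roll)).
In Python, from workcell import env gives the robot as it stands.
- The arm moves only by the tool arm_command, never from a script. Its argument "motion" is a list of rows, each an object with "offset": the shift along the tool's x, y, z in m, a list of three; "spin": the turn about the tool's z in rad. In form: [{"offset": [tx, ty, tz], "spin": spin}, ...]. A call has 1 to 5 rows; each row shifts and turns the commanded pose from where the row before left it, along the tool's axes as they then stand; what a row does not reach is not made up. A row lasts 1/8 s, in which the tool goes at most 62.5 mm and 10.7 degrees, less where a joint would pass 70% of its speed; a pose out of reach is approached as far as the arm can. A call with a gripper value outside its range is refused whole. "jaw" is the finger opening in m, from 0 to 0.0912, set as the call begins (left out, the last holds). The fingers move at their own pace and stop on an object; "newtons" is the grip in N (left out, the last holds). Time passes only in rows, so rows that do not move let the fingers close. It gives the time, the measured TCP pose, the force, the opening and the grip force at its end, in the units of the state.
- env.state(): the state, without advancing time (a new reading comes with each control period).
- env.grab_frame(name): name is "scene" or "top" or "wrist"; returns (picture, depth): 384x512x3 uint8, blue, green, red; 384x512 float32, mm along the optical axis (not along the pixel's ray), 0 where there is no reading.
- env.camera_model(name): a dict with "fx", "fy", "cx", "cy" (pixels), "eye" and "rotation" of the camera in the world; the wrist camera has in their place "hand_eye" (4x4, takes a point from camera to tool coordinates, whose origin is the TCP and whose axes are the flange's). Camera axes: x right, y down, z forward; pixel columns grow to the right and rows downward; lengths in mm; the calibration is good to about 2 mm. The wrist camera is an equidistant fisheye: a pixel r from the principal point sees the ray r / f radians off the axis. A picture is of the moment at which its call begins: read the wrist's pose just before it. camera_model takes no time and is no camera call.
- env.job_done(): hands the job in; it is judged then, once.
Trained networks look in the newest picture that a camera, given by its name, has taken for a name from the list of things; names that differ only in an ending like _2 or _b are one class to them, and where a whole thing is asked for, a point or a joint stands for the part that bears it (a point fixed in the world has none). Each returns a list of dicts, best first, with "score" (0 to 1); they miss things now and then, are a little off and sometimes report something else, mostly with a low value. They report only what shows in the picture. A call takes as long as a camera call. They do not tell look-alikes from the thing itself.
- env.boxes_of(camera, target): "bbox" ([left, top, right, bottom] in pixels, round what is visible of it).
- env.pinpoint(camera, target): "location" ([column, row] in pixels: a listed point, or the origin of a listed thing).
The state is a dict: "time_s": time; "qpos": joint angles; "qvel": joint speeds; "effort": joint torques, N m; "ee_pos": TCP position; "ee_rot": TCP orientation; "force": force on the tool from outside, world axes, zero at the start; "torque": the same for the moment, N m; "gripper_width": finger opening in mm; "gripper_force": force on a finger pad.
Only numpy, scipy, OpenCV 4.12 (cv2) and the standard library are available. Lean on these libraries where they do the work, as an engineer would, in place of code of your own. Each camera call takes 0.05 s, during which the arm holds its last target. There are 200 camera calls.

## Working session

There is one attempt and no reset: what is moved stays moved. The work goes in short steps, Python scripts to look and compute and a tool call to move; the robot and the scene stay as the last step left them, time stands still between calls to the robot, and variables do not carry over. Pictures are saved under pics/ and viewed, at most 10 in all, crops included, and the job is handed in when it is done.

Besides the shell and the picture viewer there is one more tool, called as name(argument=value, ...) on one line, values as JSON. arm_command: Moves the arm, as the interface text tells. Its arguments: {"type":"object","properties":{"motion":{"type":"array"},"jaw":{"type":"number"},"newtons":{"type":"number"}},"required":["motion"]}

```bash
mkdir -p pics; ls; python3 - <<'E'
from workcell import env
import cv2,numpy as np
print(env.state())
for c in ["scene","top"]:
    im,d=env.grab_frame(c); cv2.imwrite(f"pics/{c}0.png",im); np.save(f"pics/{c}0.npy",d)
    print(c,env.camera_model(c))
    for t in ["board","box","board_bar","board_tongue","board_far","box_groove","box_ledge","box_rib","bowl","orange_bottle","lotion"]:
        print(t,[(np.round(r["location"]).tolist(),round(r["score"],2)) for r in env.pinpoint(c,t)][:4])
print(env.camera_model("wrist"))
a=cv2.imread("pics/scene0.png");
E
```

```text
pics
{'time_s': 0.0, 'qpos': array([-7.05305093e+01,  1.83511675e+01,  8.97044869e+01, -1.72017880e-03,
        7.20454927e+01, -1.14815539e+00]), 'qvel': array([ 0.02513545,  0.07831906, -0.01762075, -0.0626329 ,  0.05469842,
        0.02071983]), 'effort': array([ 1.32293935e-04, -4.12456083e+01, -2.31970793e+01,  7.28810183e-02,
        4.58734052e-02, -1.25587253e-04]), 'ee_pos': array([ 202.29012577, -537.74205828,  231.93801786]), 'ee_rot': array([-1.79898840e+02, -3.91617345e-04,  2.06181775e+01]), 'force': array([ 0.42100027, -0.03450827,  0.85632661]), 'torque': array([-0.0080983 ,  0.01239749, -0.01162018]), 'gripper_force': 0.0, 'gripper_width': 91.46687752431242}
scene {'fx': 499.4996428322455, 'fy': 499.4996428322455, 'cx': 252.27888950551218, 'cy': 189.68026395263857, 'eye': array([1232.30850141, -553.71493508,  878.13676353]), 'rotation': array([-1.33891068e+02,  1.80771893e-02,  5.55362396e+01])}
board [([141.0, 182.0], 0.89), ([176.0, 232.0], 0.68), ([158.0, 213.0], 0.33)]
box [([272.0, 206.0], 0.84)]
board_bar [([176.0, 219.0], 0.77), ([136.0, 172.0], 0.68), ([86.0,
[... 1038 characters left out ...]
ove [([237.0, 212.0], 0.84)]
box_ledge [([240.0, 166.0], 0.75)]
box_rib [([238.0, 205.0], 0.89)]
bowl [([139.0, 205.0], 0.93)]
orange_bottle [([284.0, 115.0], 0.69), ([238.0, 206.0], 0.23)]
lotion [([188.0, 119.0], 0.56), ([282.0, 117.0], 0.18)]
{'fx': 297.3186396354542, 'fy': 297.3186396354542, 'cx': 257.254756204698, 'cy': 192.80450966255253, 'hand_eye': array([[ 1.08476836e-03, -9.68846859e-01, -2.47658207e-01,
         6.92311162e+01],
       [ 9.99999138e-01,  1.23409825e-03, -4.47733173e-04,
        -5.67853671e-02],
       [ 7.39419439e-04, -2.47657508e-01,  9.68847363e-01,
        -1.52878726e+02],
       [ 0.00000000e+00,  0.00000000e+00,  0.00000000e+00,
         1.00000000e+00]])}
```

```bash
python3 - <<'E'
import cv2,numpy as np
a=cv2.imread("pics/top0.png")[90:330,100:450]
cv2.imwrite("pics/top0z.png",cv2.resize(a,None,fx=2.28,fy=2.28,interpolation=cv2.INTER_CUBIC))
E
```

```text
(no output)
```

View pics/top0z.png

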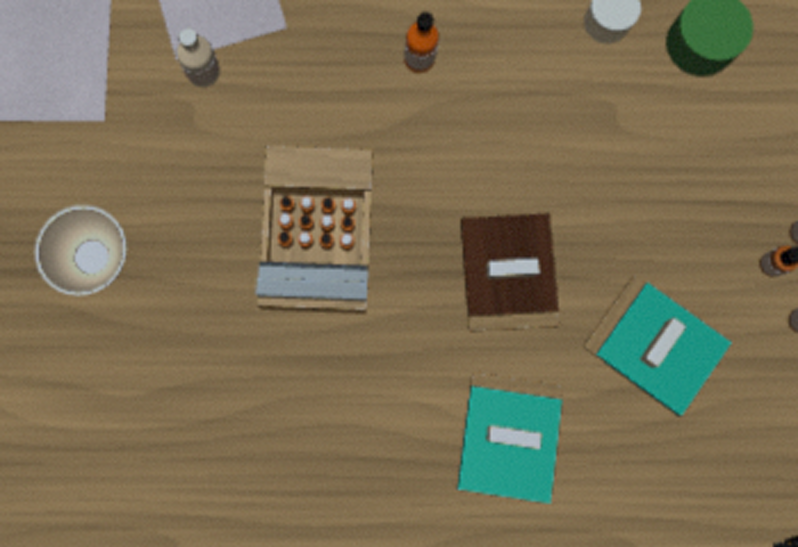

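View pics/scene0.png

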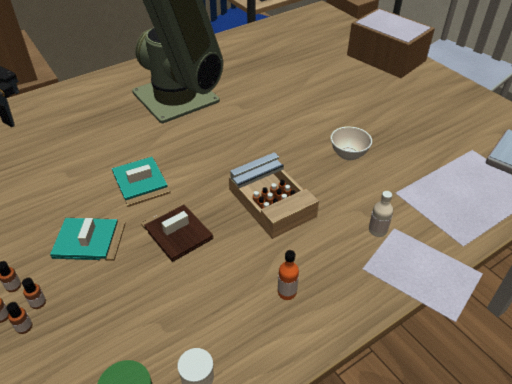

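Top view, full-image pixels: the dark board is at (324,206), with its bar and its tongue towards the robot. The turquoise look-alikes are at (322,282) and (388,240), and I'm leaving those alone. The box is at (238,192) with its rail on the robot side. The bowl is at (135,200), the orange bottle near (284,110) and the white bottle near (187,115).

```bash
cat > h.py <<'E'
import numpy as np,cv2
from scipy.spatial.transform import Rotation as R
from workcell import env
def RPY(a): return R.from_euler("xyz",a,degrees=True).as_matrix()
def cloud(c,d,m=None):
    m=m or env.camera_model(c)
    v,u=np.mgrid[0:d.shape[0],0:d.shape[1]]
    p=np.dstack([(u-m["cx"])/m["fx"]*d,(v-m["cy"])/m["fy"]*d,d])
    return p@RPY(m["rotation"]).T+m["eye"]
def onplane(c,px,z):
    m=env.camera_model(c); r=RPY(m["rotation"])@[(px[0]-m["cx"])/m["fx"],(px[1]-m["cy"])/m["fy"],1]
    return m["eye"]+r*(z-m["eye"][2])/r[2]
def wristplane(px,z,s):
    m=env.camera_model("wrist"); q=np.array([px[0]-m["cx"],px[1]-m["cy"]]); r=np.hypot(*q); th=r/m["fx"]
    d=np.r_[q/max(r,1e-9)*np.sin(th),np.cos(th)]
    H=m["hand_eye"]; Rt=RPY(s["ee_rot"]); o=Rt@H[:3,3]+s["ee_pos"]; w=Rt@H[:3,:3]@d
    return o+w*(z-o[2])/w[2]
def rect(P):
    (c,s,a)=cv2.minAreaRect(P[:,:2].astype(np.float32)); return np.round(c,1),np.round(s,1),round(a,2)
E
python3 - <<'E'
from h import *
for c,boxw,brdw in [("top",(205,140,275,235),(290,175,355,245)),("scene",(220,145,325,240),(135,200,220,265))]:
    im=cv2.imread(f"pics/{c}0.png");P=cloud(c,np.load(f"pics/{c}0.npy"))
    def w(b): return P[b[1]:b[3],b[0]:b[2]].reshape(-1,3),im[b[1]:b[3],b[0]:b[2]].reshape(-1,3).astype(int)
    p,col=w(boxw); print(c,"table",np.median(P[300:330,150:300,2]))
    for lo,hi in((35,80),(50,60),(65,78)):
        q=p[(p[:,2]>lo)&(p[:,2]<hi)]; print("box",lo,len(q),rect(q),np.median(q[:,2]))
    p,col=w(brdw); z=p[:,2]
    q=p[(col.sum(1)<170)&(z>8)&(z<26)]; print("dark",len(q),rect(q),np.median(q[:,2]))
    q=p[(z>38)]; print("bar",len(q),rect(q),np.median(q[:,2]))
for t,px,z in [("boardfar",(321,183),0),("bar",(324,204),40),("tongue",(323,233),0),("groove",(237,212),55),("ledge",(240,166),55),("rib",(238,205),59),("box",(238,192),0),("bowl",(139,205),0),("lotion",(188,119),0),("orange",(284,115),0)]:
    print(t,np.round(onplane("top",px,z)))
E
```

```text
top table 0.6298539845287223
box 35 2335 (array([546.2, -26.7]), array([130.5, 196.4]), 87.95) 54.60667322226709
box 50 1141 (array([551.1, -27.4]), array([129.7, 186.3]), 88.0) 55.27633892018457
box 65 370 (array([476.3, -23.7]), array([128.7,  37. ]), 87.65) 71.5721804962036
dark 1434 (array([ 507.1, -263.7]), array([121.2, 108.7]), 3.27) 16.477525150888823
bar 187 (array([ 423.4, -177. ]), array([ 47.2, 283.4]), 40.13) 46.6735781366383
scene table 1.5362345485941091
box 35 2973 (array([547.1, -24.8]), array([133.6, 198. ]), 87.77) 55.67526680039987
box 50 1437 (array([554.2, -25.6]), array([132. , 184.2]), 87.57) 56.67504700588654
box 65 358 (array([477.5, -22.2]), array([131.5,  42.8]), 89.18) 72.9084872630255
dark 1617 (array([ 467.7, -266.8]), array([207. , 108.8]), 3.72) 17.868871579078018
bar 246 (array([ 851.4, -418.5]), array([ 58.2, 806.2]), 66.33) 47.451022807560946
boardfar [ 575. -262.    0.]
bar [ 507. -263.   40.]
tongue [ 431. -265.    0.]
groove [482. -25.  55.]
ledge [610. -32.  55.]
rib [500. -28.  59.]
box [548. -24.   0.]
bowl [509. 258.   0.]
lotion [768. 126.   0.]
orange [ 780. -158.    0.]
```

The tool can't be tilted: the moves allow only shifts and spin about the tool z. So I'll pinch the bar along its 60 mm side (y), which lets the board pivot about y in the pads. I'll tilt it by lightly pressing the far half down on the rail top, then tighten the grip.

Candidates for the board are dark (324,206), turquoise (322,282) and turquoise (388,240). I choose the dark one and go above it for the close check.

arm_command(motion=[{"offset": [0, 0, 0], "spin": 0.151}, {"offset": [0, 0, 0], "spin": 0.151}, {"offset": [0.039, -0.032, 0], "spin": 0}, {"offset": [0.039, -0.032, 0], "spin": 0}, {"offset": [0.039, -0.032, 0], "spin": 0}], jaw=0.09, newtons=10)

```text
time_s: 1.82
ee_pos: [314.6, -434.6, 232.8]
ee_rot: [180.0, -0.0, 3.3]
force: [-0.0, -0.3, -0.4]
gripper_width: 90.2
gripper_force: 0.0
```

arm_command(motion=[{"offset": [0.039, -0.032, 0], "spin": 0}, {"offset": [0.039, -0.032, 0], "spin": 0}, {"offset": [0.039, -0.032, 0], "spin": 0}, {"offset": [0.039, -0.032, 0], "spin": 0}, {"offset": [0.039, -0.032, 0], "spin": 0}])

```text
time_s: 2.45
ee_pos: [500.3, -263.4, 232.9]
ee_rot: [180.0, -0.0, 3.3]
force: [0.4, -1.1, 0.1]
gripper_width: 89.8
gripper_force: 0.0
```

```bash
python3 - <<'E'
from h import *
s=env.state(); print(s["time_s"],s["ee_pos"],s["ee_rot"])
im,d=env.grab_frame("wrist"); cv2.imwrite("pics/w1.png",im)
for t,z in [("board",0),("board_bar",40),("board_tongue",0),("board_far",0)]:
    for r in env.pinpoint("wrist",t)[:3]: print(t,np.round(r["location"]),round(r["score"],2),np.round(wristplane(r["location"],z,s),1))
E
```

```text
2.45 [ 500.27965195 -263.38966734  232.91351961] [ 1.79972976e+02 -2.11093738e-02  3.31499882e+00]
board [375. 241.] 0.85 [ 406.7 -445.1    0. ]
board [260. 169.] 0.79 [ 503.3 -266.6    0. ]
board [248. 303.] 0.72 [ 293.  -261.6    0. ]
board_bar [258. 179.] 0.98 [ 498.3 -264.6   40. ]
board_bar [383. 249.] 0.97 [ 411.6 -440.7   40. ]
board_bar [247. 315.] 0.83 [ 300.6 -260.3   40. ]
board_tongue [259. 261.] 0.72 [ 368.9 -273.9    0. ]
board_tongue [252. 225.] 0.64 [ 424.1 -261.1    0. ]
board_tongue [344. 212.] 0.56 [ 450.2 -387.6    0. ]
board_far [259. 118.] 0.87 [ 570.2 -261.3    0. ]
```

View pics/w1.png

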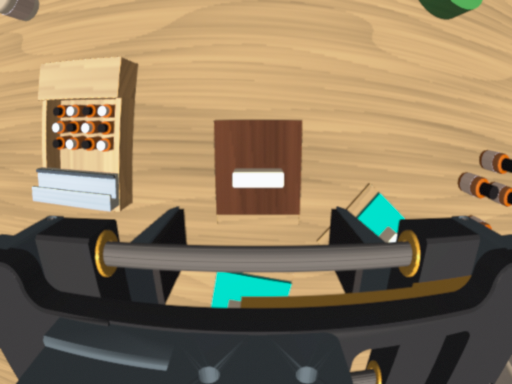

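The close view shows the dark board square to the tool, with its white bar at (258,179) and its tongue at (258,218). The turquoise boards are behind the gripper. The bar measures (498.5,-264.5), the same from both cameras.

arm_command(motion=[{"offset": [-0.002, 0.001, 0.05], "spin": 0}, {"offset": [0, 0, 0.05], "spin": 0}, {"offset": [0, 0, 0.05], "spin": 0}, {"offset": [0, 0, 0.03], "spin": 0}, {"offset": [0, 0, 0.012], "spin": 0}])

```text
time_s: 3.32
ee_pos: [495.3, -266.4, 39.2]
ee_rot: [-179.9, 0.2, 3.2]
force: [-0.0, -0.2, 0.7]
gripper_width: 90.2
gripper_force: 0.0
```

arm_command(motion=[{"offset": [0, 0, 0], "spin": 0}, {"offset": [0, 0, 0], "spin": 0}, {"offset": [0, 0, 0], "spin": 0}, {"offset": [0, 0, 0], "spin": 0}], jaw=0.05, newtons=20)

```text
time_s: 3.82
ee_pos: [497.8, -265.8, 42.0]
ee_rot: [180.0, -0.1, 3.3]
force: [-0.4, 0.9, 4.4]
gripper_width: 60.0
gripper_force: 20.0
```

```bash
python3 - <<'E'
from h import *
# rail profile along box x from top and scene depth: edges
o=np.array([554,-26.2]);a=np.radians(-2.1);ex=np.array([np.cos(a),np.sin(a)]);ey=np.array([-ex[1],ex[0]])
for c in("top","scene"):
    P=cloud(c,np.load(f"pics/{c}0.npy")).reshape(-1,3); im=cv2.imread(f"pics/{c}0.png").reshape(-1,3)
    q=P[:,:2]-o; bx=q@ex; by=q@ey; k=(abs(by)<50)&(bx>-125)&(bx<-30)&(P[:,2]>20)
    print(c)
    for lo in range(-115,-30,3):
        m=k&(bx>=lo)&(bx<lo+3)
        if m.sum(): print(lo,m.sum(),np.round(np.percentile(P[m,2],[10,50,90]),1),np.median(im[m],0).astype(int))
E
```

```text
top
-106 64 [25.4 42.1 46.8] [48 74 90]
-103 37 [40.8 44.  47. ] [ 97 129 150]
-100 46 [41.9 44.4 47.3] [ 99 130 150]
-97 88 [44.2 59.4 72.4] [ 84 103 108]
-94 40 [69.4 71.7 74.2] [151 143 130]
-91 40 [67.8 71.1 74.1] [156 147 133]
-88 41 [69.3 71.5 73.6] [153 145 131]
-85 43 [68.3 71.3 74.3] [155 146 132]
-82 41 [70.4 72.2 74. ] [156 146 133]
-79 36 [69.1 71.3 73.6] [157 150 135]
-76 15 [54.4 59.6 69.6] [147 147 136]
-73 40 [52.6 55.6 58.5] [158 151 137]
-70 37 [53.2 55.1 58. ] [161 152 138]
-67 40 [52.3 55.2 58.3] [162 152 138]
-64 41 [52.7 54.6 57.9] [160 151 136]
-61 51 [53.  55.6 61.1] [130 122 111]
-58 44 [57.  59.8 62.5] [75 72 65]
-55 12 [55.8 58.5 60.5] [75 81 82]
scene
-100 5 [71.3 71.9 72.3] [141 146 147]
-97 27 [70.6 72.3 74. ] [171 164 152]
-94 27 [71.  73.5 75. ] [181 171 154]
-91 33 [71.3 73.5 75.6] [184 172 154]
-88 52 [55.1 71.4 75.1] [181 170 153]
-85 70 [56.1 71.3 74.4] [181 169 152]
-82 69 [56.  61.4 74.1] [188 176 159]
-79 80 [56.8 69.7 74. ] [177 172 155]
-76 57 [56.1 58.6 74.1] [191 179 162]
-73 34 [55.4 57.3 59.2] [192 179 162]
-70 32 [55.4 57.3 58.9] [192 180 163]
-67 26 [56.7 57.8 59.1] [185 174 157]
-64 18 [57.3 58.6 60.5] [152 144 131]
-61 21 [57.9 60.8 61.9] [115 102  88]
-58 83 [47.9 56.3 62.8] [71 74 72]
-55 89 [49.7 55.8 61.9] [66 72 73]
-52 4 [55.9 62.7 64.5] [56 54 51]
```

The rail top spans box x -96 to -76 and the rib -60 to -55, so the back wall is at about box x -84. Next I lift the board, square it to the box and carry it to where its far half overhangs the rail.

arm_command(motion=[{"offset": [0, 0, -0.03], "spin": 0}, {"offset": [0, 0, -0.045], "spin": 0}, {"offset": [0, 0, -0.045], "spin": 0.047}, {"offset": [0, 0, 0], "spin": 0.047}], newtons=25)

```text
time_s: 4.32
ee_pos: [499.3, -266.8, 164.9]
ee_rot: [179.8, -0.4, -2.1]
force: [0.5, -0.6, -2.3]
gripper_width: 60.1
gripper_force: 25.0
```

arm_command(motion=[{"offset": [-0.0187, -0.0483, 0], "spin": 0}, {"offset": [-0.0187, -0.0483, 0], "spin": 0}, {"offset": [-0.0187, -0.0483, 0], "spin": 0}, {"offset": [-0.0187, -0.0483, 0], "spin": 0}, {"offset": [-0.0187, -0.0483, 0], "spin": 0}])

```text
time_s: 4.95
ee_pos: [411.5, -19.6, 160.7]
ee_rot: [180.0, -0.0, -2.1]
force: [0.5, 0.7, -1.6]
gripper_width: 59.7
gripper_force: 25.0
```

arm_command(motion=[{"offset": [0, 0, 0], "spin": 0}, {"offset": [0, 0, 0], "spin": 0}])

```text
time_s: 5.2
ee_pos: [412.8, -21.2, 160.9]
ee_rot: [180.0, -0.1, -2.0]
force: [-0.2, -0.6, -2.1]
gripper_width: 59.5
gripper_force: 25.0
```

```bash
cat >> h.py <<'E'
def boardpose(c="scene",save=None,r=130,lo=60):
    "dark board top as plane near the TCP: tilt, yaw-ish, offset below the TCP"
    s=env.state(); im,d=env.grab_frame(c)
    if save: cv2.imwrite(save,im)
    P=cloud(c,d); hsv=cv2.cvtColor(im,cv2.COLOR_BGR2HSV); b=im.astype(int)
    q=P-s["ee_pos"]
    k=(np.hypot(q[...,0],q[...,1])<r)&(q[...,2]<5)&(q[...,2]>-lo)&(b[...,2]-b[...,0]>12)&(b[...,2]<110)&(hsv[...,1]>90)
    Q=q[k]
    a=np.radians(s["ee_rot"][2]); ex=np.array([np.cos(a),np.sin(a)]); X=Q[:,:2]@ex; Y=Q[:,:2]@[-ex[1],ex[0]]; Z=Q[:,2]
    g=np.ones(len(X),bool)
    for _ in range(6):
        A=np.c_[X,Y,np.ones_like(X)]; w=np.linalg.lstsq(A[g],Z[g],rcond=None)[0]; e=abs(A@w-Z); g=e<max(3,2*np.median(e))
    print("n",len(X),g.sum(),"tilt x",np.degrees(np.arctan(w[0])).round(2),"y",np.degrees(np.arctan(w[1])).round(2),"z at TCP",w[2].round(1),"Xext",np.percentile(X[g],[1,99]).round(1),"Yext",np.percentile(Y[g],[1,99]).round(1))
    return s,im
E
python3 - <<'E'
from h import *
s,_=boardpose("scene","pics/s2.png"); boardpose("top","pics/t2.png"); print(s["ee_pos"],s["ee_rot"],s["force"],s["time_s"],s["gripper_width"])
E
```

```text
n 1235 935 tilt x -0.24 y -0.03 z at TCP -23.6 Xext [-50.7  71. ] Yext [-55.   53.4]
n 320 272 tilt x 0.27 y 0.11 z at TCP -25.1 Xext [-52.5  -3. ] Yext [-55.5  52. ]
[412.8229794  -21.15594817 160.91066558] [ 1.79960564e+02 -5.56543465e-02 -2.01529024e+00] [-0.20941861 -0.62209409 -2.07573933] 5.2 59.52244298198034
```

arm_command(motion=[{"offset": [0, 0, 0.03], "spin": 0}, {"offset": [0, 0, 0.016], "spin": 0}, {"offset": [0, 0, 0], "spin": 0}])

```text
time_s: 5.68
ee_pos: [412.3, -21.9, 113.9]
ee_rot: [180.0, 0.1, -2.2]
force: [0.2, -0.7, -1.9]
gripper_width: 59.6
gripper_force: 25.0
```

arm_command(motion=[{"offset": [0, 0, 0], "spin": 0}, {"offset": [0, 0, 0.002], "spin": 0}, {"offset": [0, 0, 0.002], "spin": 0}, {"offset": [0, 0, 0.002], "spin": 0}], newtons=8)

```text
time_s: 6.18
ee_pos: [412.0, -21.0, 108.9]
ee_rot: [180.0, 0.0, -2.1]
force: [-3.4, 0.9, 2.6]
gripper_width: 60.3
gripper_force: 8.0
```

```bash
python3 - <<'E'
from h import *
s,_=boardpose("scene"); print(s["ee_pos"],s["force"],s["torque"],s["time_s"],s["gripper_width"])
E
```

```text
n 1086 824 tilt x 4.62 y 0.17 z at TCP -23.4 Xext [-49.7  72. ] Yext [-54.7  53. ]
[411.98017056 -20.98164964 108.89597542] [-3.44371699  0.87988377  2.56701954] [ 0.01481748  0.34839149 -0.01445811] 6.175 60.32944206058764
```

Pivoting works: 4.6° at low force. Continuing.

arm_command(motion=[{"offset": [0, 0, 0.002], "spin": 0}, {"offset": [0, 0, 0.002], "spin": 0}, {"offset": [0, 0, 0.002], "spin": 0}, {"offset": [0, 0, 0.002], "spin": 0}, {"offset": [0, 0, 0.0005], "spin": 0}])

```text
time_s: 6.85
ee_pos: [411.9, -20.9, 99.9]
ee_rot: [180.0, 0.1, -2.1]
force: [-4.4, 0.1, 2.6]
gripper_width: 59.7
gripper_force: 8.0
```

```bash
python3 - <<'E'
from h import *
s,_=boardpose("scene"); print(s["ee_pos"],s["force"],s["torque"],s["time_s"],s["gripper_width"])
E
```

```text
n 944 652 tilt x 15.8 y 0.16 z at TCP -23.3 Xext [-42.6  73.2] Yext [-55.1  52.6]
[411.8851938  -20.92286619  99.93071879] [-4.41792315  0.05624291  2.56795717] [ 0.1045366   0.76162857 -0.0423164 ] 6.85 59.74517511342492
```

arm_command(motion=[{"offset": [0, 0, 0], "spin": 0}, {"offset": [0, 0, 0], "spin": 0}, {"offset": [0, 0, -0.01], "spin": 0}, {"offset": [0, 0, -0.025], "spin": 0}, {"offset": [0, 0, -0.02], "spin": 0}], newtons=45)

```text
time_s: 7.52
ee_pos: [413.7, -21.1, 156.8]
ee_rot: [180.0, -0.2, -2.1]
force: [0.0, -0.1, -3.2]
gripper_width: 59.9
gripper_force: 45.0
```

arm_command(motion=[{"offset": [0.025, 0, 0], "spin": 0}, {"offset": [0.036, 0, 0], "spin": 0}, {"offset": [0.036, 0, 0], "spin": 0}, {"offset": [0.029, 0, 0], "spin": 0}, {"offset": [0, 0, 0], "spin": 0}])

```text
time_s: 8.15
ee_pos: [541.2, -25.7, 155.7]
ee_rot: [180.0, -0.2, -2.1]
force: [-0.4, 0.1, -1.4]
gripper_width: 59.6
gripper_force: 45.0
```

```bash
python3 - <<'E'
from h import *
s,im=boardpose("scene","pics/s3.png"); boardpose("top"); print(s["ee_pos"],s["ee_rot"],s["force"],s["torque"],s["time_s"],s["gripper_width"])
cv2.imwrite("pics/s3z.png",cv2.resize(im[90:260,170:370],None,fx=3,fy=3,interpolation=cv2.INTER_CUBIC))
m=env.camera_model("scene")
for t in("board_tongue","board_far","board_bar"): print(t,[(np.round(r["location"]),round(r["score"],2)) for r in env.pinpoint("scene",t)[:3]])
E
```

```text
n 1177 845 tilt x 16.27 y 0.08 z at TCP -23.7 Xext [-43.3  72.6] Yext [-55.2  53.4]
n 94 78 tilt x 15.55 y -0.42 z at TCP -25.9 Xext [-46.3  26.4] Yext [-55.7  39. ]
[541.16475637 -25.67015374 155.69782654] [179.9909388   -0.18941693  -2.06893693] [-0.35493678  0.05479143 -1.44494362] [-0.04366116  0.06935423  0.03162021] 8.15 59.57595886479418
board_tongue [(array([149., 198.]), 0.76), (array([118., 240.]), 0.65), (array([257., 158.]), 0.56)]
board_far [(array([136., 166.]), 0.82), (array([ 59., 240.]), 0.7), (array([271., 204.]), 0.62)]
board_bar [(array([137., 171.]), 0.69), (array([ 88., 229.]), 0.69), (array([270., 153.]), 0.65)]
```

View pics/s3z.png

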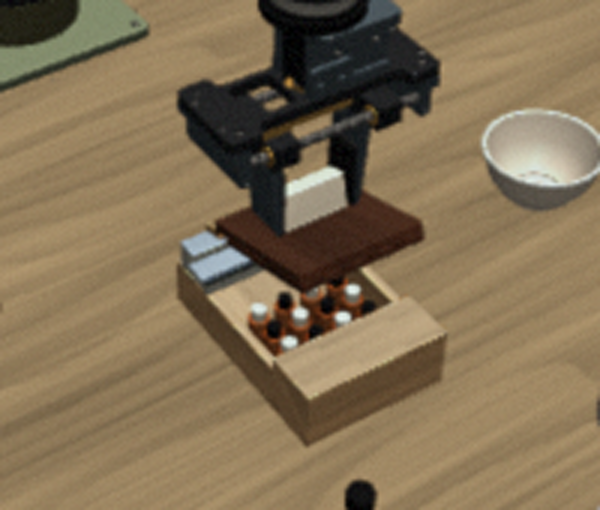

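The board is held tilted at 16° above the box, tongue towards the rail, with the front dark edge near crop pixel (220,225) and the far end raised. The tip is about 15 mm from the wall at z ≈ 98, so I descend.

arm_command(motion=[{"offset": [0, 0, 0.015], "spin": 0}, {"offset": [0, 0, 0.014], "spin": 0}, {"offset": [0, 0, 0.007], "spin": 0}, {"offset": [0, 0, 0], "spin": 0}])

```text
time_s: 8.9
ee_pos: [537.6, -25.5, 117.9]
ee_rot: [180.0, 0.2, -2.1]
force: [0.4, -0.3, -8.2]
gripper_width: 59.9
gripper_force: 45.0
```

arm_command(motion=[{"offset": [-0.002, 0, 0.0015], "spin": 0}, {"offset": [-0.002, 0, 0.0015], "spin": 0}, {"offset": [-0.002, 0, 0.002], "spin": 0}, {"offset": [0, 0, 0], "spin": 0}])

```text
time_s: 9.4
ee_pos: [531.8, -25.3, 114.4]
ee_rot: [180.0, 0.1, -2.1]
force: [-0.9, 0.1, -1.7]
gripper_width: 59.7
gripper_force: 45.0
```

```bash
python3 - <<'E'
from h import *
s,im=boardpose("scene","pics/s4.png"); print(s["ee_pos"],s["force"],s["torque"],s["time_s"])
E
```

```text
n 1146 824 tilt x 15.93 y 0.21 z at TCP -23.6 Xext [-43.4  72.5] Yext [-54.6  52.6]
[531.79853974 -25.30360515 114.37589668] [-0.8937629   0.11612923 -1.72216687] [0.08069456 0.1438052  0.00152172] 9.4
```

No contact yet; the tip is at about z 57, u ≈ 5. Next I touch the floor and then feel for the wall.

arm_command(motion=[{"offset": [0, 0, 0.001], "spin": 0}, {"offset": [0, 0, 0.001], "spin": 0}, {"offset": [0, 0, 0], "spin": 0}])

```text
time_s: 9.82
ee_pos: [533.0, -25.4, 113.3]
ee_rot: [180.0, -0.1, -2.1]
force: [-0.5, 0.0, 5.4]
gripper_width: 59.7
gripper_force: 45.0
```

arm_command(motion=[{"offset": [-0.001, 0, 0], "spin": 0}, {"offset": [-0.001, 0, 0], "spin": 0}, {"offset": [0, 0, 0], "spin": 0}])

```text
time_s: 10.2
ee_pos: [532.5, -25.3, 113.6]
ee_rot: [180.0, -0.3, -2.1]
force: [3.2, 0.2, 4.9]
gripper_width: 59.7
gripper_force: 45.0
```

arm_command(motion=[{"offset": [0, 0, -0.0007], "spin": 0}, {"offset": [-0.001, 0, 0], "spin": 0}, {"offset": [0, 0, 0], "spin": 0}])

```text
time_s: 10.58
ee_pos: [531.3, -25.3, 113.8]
ee_rot: [180.0, -0.3, -2.1]
force: [5.4, -0.4, 4.9]
gripper_width: 59.2
gripper_force: 45.0
```

arm_command(motion=[{"offset": [-0.001, 0, 0], "spin": 0}, {"offset": [-0.001, 0, 0], "spin": 0}, {"offset": [0, 0, 0], "spin": 0}])

```text
time_s: 10.95
ee_pos: [530.9, -25.3, 114.2]
ee_rot: [180.0, -0.5, -2.1]
force: [7.7, -0.6, 3.9]
gripper_width: 59.6
gripper_force: 45.0
```

```bash
python3 - <<'E'
from h import *
s,im=boardpose("scene","pics/s5.png"); print(s["ee_pos"],s["force"],s["torque"],s["time_s"])
E
```

```text
n 1135 824 tilt x 15.62 y 0.03 z at TCP -23.4 Xext [-41.5  72.4] Yext [-54.7  53.1]
[530.91330272 -25.33044581 114.18580018] [ 7.6518587  -0.63521241  3.89744909] [ 5.03144000e-04 -1.32726929e+00 -2.98067418e-02] 10.95
```

The tip is stopped against the back wall at about 8 N while resting on the floor, at a tilt of 15.6°. I relax the push slightly, loosen the grip to let the board pivot, and lower along the arc while keeping a light push.

arm_command(motion=[{"offset": [0.0015, 0, 0], "spin": 0}, {"offset": [0.0, 0, 0.0], "spin": 0}], newtons=12)

```text
time_s: 11.25
ee_pos: [531.2, -25.3, 113.8]
ee_rot: [180.0, -0.3, -2.1]
force: [5.8, -0.7, 4.5]
gripper_width: 60.0
gripper_force: 12.0
```

arm_command(motion=[{"offset": [0.0008, 0, 0.001], "spin": 0}, {"offset": [0.0008, 0, 0.001], "spin": 0}, {"offset": [0.0008, 0, 0.001], "spin": 0}])

```text
time_s: 11.62
ee_pos: [533.1, -25.4, 110.5]
ee_rot: [180.0, -0.2, -2.1]
force: [5.0, 0.1, 2.8]
gripper_width: 60.1
gripper_force: 12.0
```

```bash
python3 - <<'E'
from h import *
s,im=boardpose("scene","pics/s6.png"); print(s["ee_pos"],s["ee_rot"],s["force"],s["torque"],s["time_s"])
E
```

```text
n 1225 888 tilt x 12.19 y 0.35 z at TCP -23.1 Xext [-43.9  72.6] Yext [-54.7  53. ]
[533.08827889 -25.3922224  110.54504526] [179.98834716  -0.23998037  -2.07230218] [4.97369459 0.10918773 2.80704367] [ 0.07654956 -0.78209207  0.03207337] 11.625
```

arm_command(motion=[{"offset": [0.0008, 0, 0.001], "spin": 0}, {"offset": [0.0008, 0, 0.001], "spin": 0}, {"offset": [0.0008, 0, 0.001], "spin": 0}, {"offset": [0.0008, 0, 0.001], "spin": 0}])

```text
time_s: 12.18
ee_pos: [535.3, -25.5, 106.1]
ee_rot: [180.0, -0.1, -2.1]
force: [4.8, 0.1, 2.5]
gripper_width: 59.7
gripper_force: 12.0
```

```bash
python3 - <<'E'
from h import *
s,im=boardpose("scene","pics/s7.png"); print(s["ee_pos"],s["ee_rot"],s["force"],s["torque"],s["time_s"])
E
```

```text
n 1380 961 tilt x 8.58 y 0.04 z at TCP -23.0 Xext [-49.   72.5] Yext [-54.6  53.4]
[535.32740383 -25.49007312 106.09219008] [ 1.79990011e+02 -1.02879925e-01 -2.07224761e+00] [4.77635778 0.13798368 2.52343338] [-0.02671826 -0.72122964 -0.00088488] 12.175
```

arm_command(motion=[{"offset": [-0.001, 0, 0], "spin": 0}, {"offset": [-0.001, 0, 0], "spin": 0}, {"offset": [0, 0, 0], "spin": 0}])

```text
time_s: 12.6
ee_pos: [535.0, -25.5, 106.5]
ee_rot: [180.0, -0.3, -2.1]
force: [8.0, -0.1, 1.9]
gripper_width: 60.0
gripper_force: 12.0
```

```bash
python3 - <<'E'
from h import *
s,im=boardpose("scene","pics/s8.png"); boardpose("scene");print(s["ee_pos"],s["ee_rot"],s["force"],s["torque"],s["time_s"])
E
```

```text
n 1360 950 tilt x 8.88 y 0.23 z at TCP -23.0 Xext [-48.7  72.9] Yext [-54.7  52.8]
n 1358 954 tilt x 8.69 y 0.02 z at TCP -22.8 Xext [-48.   72.7] Yext [-54.5  53.1]
[535.00347403 -25.48069922 106.46973374] [179.9892181   -0.34178295  -2.07587165] [ 7.95450687 -0.08744535  1.90511817] [ 0.01294655 -1.44262514 -0.03485431] 12.6
```

The wall is a hard stop: 0.3 mm of travel for +3 N. Continuing down.

arm_command(motion=[{"offset": [0.0015, 0, 0.001], "spin": 0}, {"offset": [0.0008, 0, 0.001], "spin": 0}, {"offset": [0.0007, 0, 0.001], "spin": 0}, {"offset": [0.0007, 0, 0.001], "spin": 0}, {"offset": [0.0007, 0, 0.001], "spin": 0}])

```text
time_s: 13.32
ee_pos: [537.4, -25.5, 100.9]
ee_rot: [180.0, -0.1, -2.1]
force: [4.4, -0.8, 2.9]
gripper_width: 59.7
gripper_force: 12.0
```

```bash
python3 - <<'E'
from h import *
s,im=boardpose("scene","pics/s9.png");print(s["ee_pos"],s["ee_rot"],s["force"],s["torque"],s["time_s"])
E
```

```text
n 1588 1060 tilt x 4.04 y 0.23 z at TCP -22.6 Xext [-49.6  72.5] Yext [-54.5  53.2]
[537.40286371 -25.53734361 100.90153773] [ 1.79991990e+02 -5.51229014e-02 -2.07228714e+00] [ 4.42844146 -0.7743475   2.90909892] [ 0.01217132 -0.69772099 -0.01328206] 13.325
```

arm_command(motion=[{"offset": [0.0006, 0, 0.001], "spin": 0}, {"offset": [0.0006, 0, 0.001], "spin": 0}, {"offset": [0.0005, 0, 0.001], "spin": 0}, {"offset": [0.0005, 0, 0.001], "spin": 0}])

```text
time_s: 13.88
ee_pos: [538.9, -25.6, 96.7]
ee_rot: [180.0, 0.0, -2.1]
force: [3.8, 0.6, 2.3]
gripper_width: 60.0
gripper_force: 12.0
```

```bash
python3 - <<'E'
from h import *
s,im=boardpose("scene","pics/s10.png");print(s["ee_pos"],s["ee_rot"],s["force"],s["torque"],s["time_s"])
E
```

```text
n 1710 1124 tilt x 0.64 y 0.28 z at TCP -22.6 Xext [-49.   71.4] Yext [-54.2  53.8]
[538.87621255 -25.6007642   96.70058244] [ 1.79993534e+02  4.04759663e-02 -2.07539299e+00] [3.83929788 0.63058827 2.28128463] [ 0.02694783 -0.62571127  0.0176095 ] 13.875
```

arm_command(motion=[{"offset": [0.0003, 0, 0.001], "spin": 0}, {"offset": [0.0003, 0, 0.001], "spin": 0}, {"offset": [0, 0, 0.001], "spin": 0}, {"offset": [0, 0, 0], "spin": 0}])

```text
time_s: 14.42
ee_pos: [539.2, -25.6, 95.5]
ee_rot: [180.0, 0.0, -2.1]
force: [-0.6, -0.4, 12.7]
gripper_width: 60.1
gripper_force: 12.0
```

```bash
python3 - <<'E'
from h import *
s,im=boardpose("scene","pics/s11.png");boardpose("scene");print(s["ee_pos"],s["ee_rot"],s["force"],s["torque"],s["time_s"])
P=cloud("scene",env.grab_frame("scene")[1])
E
```

```text
n 1757 1138 tilt x -0.27 y 0.24 z at TCP -22.6 Xext [-49.1  71.1] Yext [-54.7  53.2]
n 1758 1145 tilt x -0.17 y 0.21 z at TCP -22.7 Xext [-48.9  71.6] Yext [-54.4  53. ]
[539.22158729 -25.62058361  95.504009  ] [ 1.79991606e+02  2.07974552e-02 -2.07150247e+00] [-0.60990792 -0.36463982 12.6670541 ] [0.04277973 0.1058736  0.01044848] 14.425
```

It is level within noise, resting on the floor and ledge. I ease the pressure, open and withdraw.

arm_command(motion=[{"offset": [0, 0, -0.001], "spin": 0}, {"offset": [0, 0, -0.001], "spin": 0}, {"offset": [0, 0, 0], "spin": 0}])

```text
time_s: 14.95
ee_pos: [539.2, -25.6, 95.6]
ee_rot: [180.0, 0.1, -2.1]
force: [3.2, -0.8, 0.8]
gripper_width: 59.7
gripper_force: 12.0
```

arm_command(motion=[{"offset": [0, 0, 0], "spin": 0}, {"offset": [0, 0, 0], "spin": 0}, {"offset": [0, 0, 0], "spin": 0}, {"offset": [0, 0, 0], "spin": 0}], jaw=0.09)

```text
time_s: 15.45
ee_pos: [539.4, -25.6, 95.8]
ee_rot: [180.0, 0.0, -2.1]
force: [0.9, 0.4, -0.5]
gripper_width: 89.9
gripper_force: 0.0
```

arm_command(motion=[{"offset": [0, 0, -0.02], "spin": 0}, {"offset": [0, 0, -0.04], "spin": 0}, {"offset": [-0.03, 0, -0.05], "spin": 0}, {"offset": [-0.05, 0, -0.03], "spin": 0}, {"offset": [-0.05, 0, 0], "spin": 0}])

```text
time_s: 16.08
ee_pos: [409.9, -20.9, 238.3]
ee_rot: [180.0, -0.3, -2.1]
force: [0.6, 0.1, 0.2]
gripper_width: 89.9
gripper_force: 0.0
```

```bash
python3 - <<'E'
from h import *
s=env.state(); print(s["time_s"],s["ee_pos"],s["force"])
o=np.array([554,-26.2]);a=np.radians(-2.1);ex=np.array([np.cos(a),np.sin(a)]);ey=np.array([-ex[1],ex[0]])
for c in("scene","top"):
    im,d=env.grab_frame(c); cv2.imwrite(f"pics/{c}F.png",im); P=cloud(c,d).reshape(-1,3); b=im.reshape(-1,3).astype(int)
    q=P[:,:2]-o;x=q@ex;y=q@ey;z=P[:,2]
    k=(abs(x)<90)&(abs(y)<75)&(z>58)&(z<85)&(b[:,2]-b[:,0]>12)&(b[:,2]<110)&(b.sum(1)<220)
    A=np.c_[x,y,0*x+1][k]; w=np.linalg.lstsq(A,z[k],rcond=None)[0]; g=abs(A@w-z[k])<4
    w=np.linalg.lstsq(A[g],z[k][g],rcond=None)[0]
    print(c,k.sum(),"tilt",np.degrees(w[:2]).round(2),"z tip/far",(w@[-75,0,1]).round(1),(w@[55,0,1]).round(1),"x",np.percentile(x[k][g],[1,99]).round(1),"y",np.percentile(y[k][g],[1,99]).round(1),rect(P[k][g]))
cv2.imwrite("pics/Fz.png",cv2.resize(cv2.imread("pics/sceneF.png")[120:250,190:350],None,fx=3,fy=3,interpolation=cv2.INTER_CUBIC))
E
```

```text
16.075 [409.8641993  -20.93673501 238.28817026] [0.57204916 0.10609505 0.1907128 ]
scene 1553 tilt [-0.63  0.31] z tip/far 73.6 72.1 x [-65.5  56.9] y [-54.6  53.3] (array([548.2, -26.4]), array([111. , 127.7]), 88.11)
top 862 tilt [-0.58 -0.04] z tip/far 72.5 71.2 x [-16.1  54.6] y [-53.9  52.4] (array([569.3, -27.3]), array([108.2,  82.1]), 86.89)
```

View pics/Fz.png

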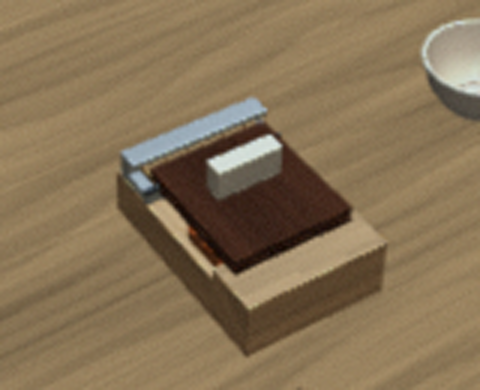

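The crop shows the board flat and square: its front edge is under the rail lip near (150,165)–(270,120), its far edge is on the ledge, and the bowl is untouched. The scene depth reads about 2 mm high here. Corrected for that, both ends of the board top are at about 71 mm, and the tip is about 1 mm from the wall. Handing in.

```bash
python3 -c "
from workcell import env
print(env.job_done())"
```

```text
the job is handed in; nothing more can be done
None
```

I handed the job in at about 16 s of the 45 s allowed, with the board flat, square and locked under the rail and the gripper clear; the hand-in call returned no verdict.

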